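# Unload the beeswax casting carousel into the stock drawer

### The job

Empty the beeswax casting carousel: pull the stock drawer open by its handle, then take every wax bar out of its mould at the carousel's open front and lay it on the drawer's floor (not on top of another bar), turning the carousel by its upright pins from one click position to the next to bring the moulds under the clear guard round to the front. When all the bars are in the drawer, push it fully shut, and leave the carousel clicked in its home position, with the brass lug on the disc's rim facing the fixed brass pointer at the front; leave the honey bottles and the bowl alone.

Things in the scene. Friction and masses are not known exactly. Their poses are not given: they have to be found in the camera images.
- drawer (a joint): how far the drawer is pulled out of its white bench-top unit, in m: 0 shut, 0.165 fully open. It slides with about 2 N of friction and stays where left
- drawer_handle (a point): middle of the drawer's steel bar handle: a level round bar 11 mm thick and 130 mm long, along this frame's y, 68 mm above the bench, 35 mm off the drawer's front panel (29 mm free gap behind the bar). It moves with the drawer. x points into the unit: the drawer opens towards -x. The front panel rises to 83 mm above the bench
- drawer_floor (a point): point on the drawer's inner floor, 17 mm above the bench, mid-width and 80 mm behind the inside of the front panel; moves with the drawer; x into the unit, y across, z up. Inside: 254 mm wide, 211 mm long (x -80 to 131 mm here), side walls 44 mm high. Fully open, it is uncovered back to x about 80 mm here; the rest is under the unit's top
- unit_top (a point): middle of the upper front edge of the fixed drawer unit, 88 mm above the bench; same axes as drawer_handle; the unit is 290 mm wide (y) and reaches 240 mm back (+x) from here
- carousel (a joint): turn of the carousel disc in rad, anticlockwise from above, 0 at the start; turns either way (limits +-8). Click positions lie at every multiple of 1.571; a spring detent draws the disc to the nearest one and holds it there; it takes about 0.4 N m (3 to 4 N at a pin) to turn it out, less and less up to the hump half-way between, after which it pulls onward
- carousel_axis (a point): centre of the upper face of the 270 mm steel disc, 45 mm above the bench, on its axis; this frame stays fixed: -x points to the open front, z up. The disc carries four white moulds, centres 80 mm from the axis, which in click position stand at the front (-x), both sides (+y, -y) and the back. A 44 mm hub rises 20 mm in the middle
- home_lug (a point): top of the small brass lug (13 x 18 mm, 6 mm high) on the disc's rim, 127 mm from the axis, beside one mould; turns with the disc. It starts at the back; the disc is home when the lug stands at the front facing the pointer (joint carousel at +3.142 or -3.142)
- pointer (a point): top of the fixed brass pointer, an upright 12 mm square post 40 mm high, standing just before the disc's rim at the middle of its open front, 149 mm from the axis
- station (a point): unloading place: middle of the floor of the mould at the open front, 80 mm before the axis, 45 mm above the bench; fixed; axes as carousel_axis. A mould holds a bar lengthwise along the radius; walls 16 mm high, 7 mm thick, 1.5 mm of play; each long side is open over its middle 43 mm, down to the disc, for a finger on either side of the bar
- guard_edge (a point): middle of the front edge, upper face, of the fixed clear guard plate (290 mm wide along y, 4 mm thick, 106 mm above the bench) that covers all of the carousel behind this edge; axes as carousel_axis. Behind stand the pouring head and its post, up to 208 mm above the bench
- bar0_mid (a point): centre of a honey-coloured beeswax bar, a rigid rounded block 60 mm long (its x), 34 mm wide (its y), 28 mm high (z), 45 to 70 g, cast in one of the moulds; there are three or four bars, and this one may be absent (None)
- bar1_mid (a point): centre of a honey-coloured beeswax bar, a rigid rounded block 60 mm long (its x), 34 mm wide (its y), 28 mm high (z), 45 to 70 g, cast in one of the moulds; there are three or four bars, and this one may be absent (None)
- bar2_mid (a point): centre of a honey-coloured beeswax bar, a rigid rounded block 60 mm long (its x), 34 mm wide (its y), 28 mm high (z), 45 to 70 g, cast in one of the moulds; there are three or four bars, and this one may be absent (None)
- bar3_mid (a point): centre of a honey-coloured beeswax bar, a rigid rounded block 60 mm long (its x), 34 mm wide (its y), 28 mm high (z), 45 to 70 g, cast in one of the moulds; there are three or four bars, and this one may be absent (None)
- pin0 (a point): half-way up one of four upright dark steel pins on the disc, 12 mm in diameter, 48 mm high (93 mm above the bench), 118 mm from the axis, half-way between two moulds; turns with the disc. Two stand at the open front in click position; bringing one round the front to the other's place turns the disc one position
- pin1 (a point): half-way up one of four upright dark steel pins on the disc, 12 mm in diameter, 48 mm high (93 mm above the bench), 118 mm from the axis, half-way between two moulds; turns with the disc. Two stand at the open front in click position; bringing one round the front to the other's place turns the disc one position
- pin2 (a point): half-way up one of four upright dark steel pins on the disc, 12 mm in diameter, 48 mm high (93 mm above the bench), 118 mm from the axis, half-way between two moulds; turns with the disc. Two stand at the open front in click position; bringing one round the front to the other's place turns the disc one position
- pin3 (a point): half-way up one of four upright dark steel pins on the disc, 12 mm in diameter, 48 mm high (93 mm above the bench), 118 mm from the axis, half-way between two moulds; turns with the disc. Two stand at the open front in click position; bringing one round the front to the other's place turns the disc one position
- honey_a: bottle of honey with a yellow cap, 60 mm across, 150 mm high; bystander, origin under its middle
- honey_b: second such bottle; bystander
- cap_bowl: white plastic bowl 120 mm across, 55 mm high; bystander, origin under its middle
Things that resemble listed ones, but are neither listed nor needed, are in the scene too. Leave any purple look-alike of the part that bears bar3_mid alone.

How it is judged:
On the way, in this order (a step that is already met when the one before it is completed fails the run):
1. the drawer is pulled open by at least 100 mm (value of joint drawer above 0.1 m), for 0.2 s.
2. every wax bar lies on the floor of the drawer (x of bar0_mid in the frame of drawer_floor between -0.08 and 0.131 m and y of bar0_mid in the frame of drawer_floor between -0.125 and 0.125 m and z of bar0_mid in the frame of drawer_floor between 0.005 and 0.032 m and x of bar1_mid in the frame of drawer_floor between -0.08 and 0.131 m and y of bar1_mid in the frame of drawer_floor between -0.125 and 0.125 m and z of bar1_mid in the frame of drawer_floor between 0.005 and 0.032 m and x of bar2_mid in the frame of drawer_floor between -0.08 and 0.131 m and y of bar2_mid in the frame of drawer_floor between -0.125 and 0.125 m and z of bar2_mid in the frame of drawer_floor between 0.005 and 0.032 m and x of bar3_mid in the frame of drawer_floor between -0.08 and 0.131 m and y of bar3_mid in the frame of drawer_floor between -0.125 and 0.125 m and z of bar3_mid in the frame of drawer_floor between 0.005 and 0.032 m), for 0.2 s.
At the end, for the whole second after the job is handed in: every bar present lies inside the drawer on its floor (its centre within the drawer's inside and less than 32 mm above the drawer's floor, so none stacked), the drawer is shut to within 8 mm, and the carousel rests within 0.12 rad of home (joint at +3.142 or -3.142), its lug facing the pointer (all of step 2 and value of joint drawer below 0.008 m and (value of joint carousel between -3.2616 and -3.0216 rad or value of joint carousel between 3.0216 and 3.2616 rad)); the robot touches nothing.
It fails at once if a bystander (bottle or bowl) is moved by more than 40 mm (distance of any of honey_a, honey_b, cap_bowl from where it was at the start of the episode above 0.04 m).
Of bar0, bar1, bar2, bar3 only 3 to 4 are there at a start; the rules pass over those that are not, and their reading is None.
At some moment in a run one of bar0, bar1, bar2, bar3 may be knocked a few centimetres aside while the robot is not near it.
Once in a run the grip may slacken for a moment while it holds something.
It also fails if it takes over 210 s, if anything falls off the work surface, if the arm or the gripper's body presses on something with over 40 N, if the wrist force passes 120 N, or if a joint passes its speed limit or range.

### The arm

A 7-joint arm with a two-finger parallel gripper is mounted at the origin on the work surface. World frame = base frame: x ahead of the robot, y to its left, z up, the work surface at z = 0. Lengths are in m, angles in rad, forces in N, time in s.
With the tool pointing down it reaches from about 0.425 to 0.95 m from the base axis. Payload 16.7 kg.
Tool frame: the origin (TCP) lies midway between the tips of the shut fingers; the grasp point (between the pads) lies 19 mm behind it; z points along the fingers, y is the line along which they close (so a half turn about z gives the same grasp; the last joint's range is limited). The gripper opens to 94 mm and grips with 3 to 60 N. Pads are 16 mm wide; open, the fingers measure 119 mm over their backs; the gripper's body (75 mm by 177 mm) begins 78 mm behind the grasp point.
Start: joints at [-1.323, 0.426, 0.074, 1.606, -0.034, 1.111, -0.067], TCP at [0.261, 0.623, 0.205] pointing down, gripper open.
Joint ranges: [-2.85, 2.85], [-0.5, 2.14], [-1.23, 1.37], [0.21, 2.46], [-1.02, 4.16], [0.16, 2.05], [-2.73, 2.73]. Speed limits (rad/s): [1.89, 1.89, 2.39, 2.39, 3.01, 3.01, 3.01].

### API

Orientations are given as a 3x3 rotation matrix whose columns are the frame's x, y, z axes.
In Python, from bench import read_state, camera, sign_off gives the robot as it stands.
- The arm moves only by the tool play_rows, never from a script. Its argument "plan" is one flat list of numbers, 4 for each row, row after row: the shift along the world's x, y, z in cm, then the turn about the world's z in rad. A call has 1 to 20 rows; each row is the pose to reach, as a shift and turn from the pose commanded when the call began; what a row does not reach only later rows make up. A row lasts 1/12 s, in which the tool goes at most 41.7 mm and 7.16 degrees, less where a joint would pass 70% of its speed; a pose out of reach is approached as far as the arm can. A call with a gripper value outside its range is refused whole. "grip" is the finger opening in cm, from 0 to 9.4, set as the call begins (left out, the last holds). The fingers move at their own pace and stop on an object; "squeeze" is the grip in N (left out, the last holds). Time passes only in rows, so rows that repeat a pose let the fingers close. It gives the time, the measured TCP pose, the force, the opening and the grip force at its end, in the units of the state.
- read_state(): the state, without advancing time (a new reading comes with each control period).
- camera(name): name is "scene" or "top" or "wrist"; returns a dict with "img" (384x512x3 uint8, red, green, blue), "fx", "fy", "cx", "cy" (pixels), "T" (4x4, takes a point from camera to world coordinates); the wrist camera has in their place "T_tool_cam" (4x4, takes a point from camera to tool coordinates, whose origin is the TCP and whose axes are the flange's). Camera axes: x right, y down, z forward; pixel columns grow to the right and rows downward; lengths in m; the calibration is good to about 2 mm. The wrist camera is an equidistant fisheye: a pixel r from the principal point sees the ray r / f radians off the axis. A picture is of the moment at which its call begins: read the wrist's pose just before it. There is no depth.
- sign_off(): hands the job in; it is judged then, once.
The state is a dict: "t": time; "joint_positions": joint angles; "qvel": joint speeds; "tau": joint torques, N m; "eef_pos": TCP position; "tcp_rot": TCP orientation; "wrist_force": force on the tool from outside, world axes, zero at the start; "torque": the same for the moment, N m; "width": finger opening in m; "grip_force": force on a finger pad.
Only numpy, scipy, OpenCV 4.12 (cv2) and the standard library are available. Lean on these libraries where they do the work, as an engineer would, in place of code of your own. Each camera call takes 0.05 s, during which the arm holds its last target. There are 200 camera calls.

## Working session

There is one attempt and no reset: what is moved stays moved. The work goes in short steps, Python scripts to look and compute and a tool call to move; the robot and the scene stay as the last step left them, time stands still between calls to the robot, and variables do not carry over. Pictures are saved under pics/ and viewed, at most 14 in all, crops included, and the job is handed in when it is done.

Besides the shell and the picture viewer there is one more tool, called in YAML: its name, and indented under it one key for each argument. play_rows: Moves the arm, as the interface text tells. Its arguments: {"type":"object","properties":{"plan":{"type":"array","items":{"type":"number"}},"grip":{"type":"number"},"squeeze":{"type":"number"}},"required":["plan"]}

```bash
mkdir -p pics; cat > h.py <<'E'
import numpy as np,cv2
from bench import read_state,camera,sign_off
def save(c,n): cv2.imwrite('pics/'+n,c['img'][:,:,::-1])
def ray(c,u,v):
    d=np.array([(u-c['cx'])/c['fx'],(v-c['cy'])/c['fy'],1.]);T=np.array(c['T']);return T[:3,3],T[:3,:3]@d
def onz(c,u,v,z):
    o,d=ray(c,u,v);return o+d*(z-o[2])/d[2]
def pix(c,p):
    T=np.array(c['T']);q=T[:3,:3].T@(np.array(p)-T[:3,3]);return c['fx']*q[0]/q[2]+c['cx'],c['fy']*q[1]/q[2]+c['cy']
E
python3 - <<'E'
from h import *
a=camera('top');b=camera('scene');save(a,'top0.png');save(b,'scene0.png')
for c in(a,b):print(c['fx'],c['cx'],c['cy'],np.round(c['T'],3).tolist())
s=read_state();print(s['t'],s['eef_pos'],s['tcp_rot'],s['width'])
E
```

```text
348.30239811857825 250.0379379407124 191.6320822450535 [[-0.019, -0.982, 0.189, 0.375], [-1.0, 0.019, -0.002, -0.008], [-0.002, -0.189, -0.982, 1.062], [0.0, 0.0, 0.0, 1.0]]
400.91105485600855 257.92274061111283 197.4863436639404 [[-0.821, 0.45, -0.352, 0.984], [0.571, 0.652, -0.499, 0.623], [0.005, -0.611, -0.792, 1.086], [0.0, 0.0, 0.0, 1.0]]
0.1 [0.26075452 0.62218192 0.204851  ] [[-9.22286330e-01  3.86507188e-01 -3.45155031e-04]
 [ 3.86507329e-01  9.22285696e-01 -1.08595926e-03]
 [-1.01399511e-04 -1.13497033e-03 -9.99999351e-01]] 0.09414224670384422
```

View pics/top0.png

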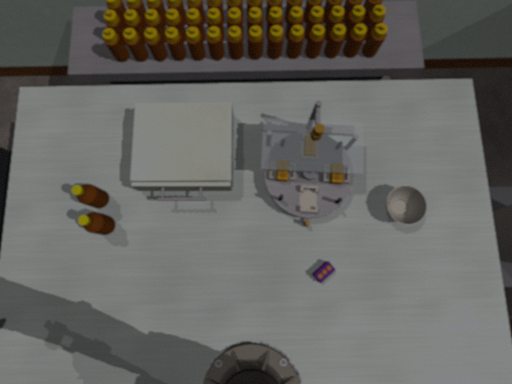

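View pics/scene0.png

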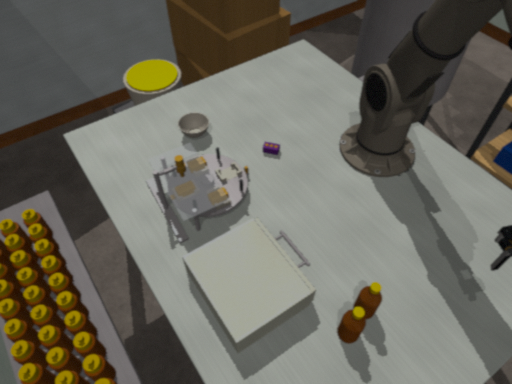

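The top view shows the white drawer unit around (183,145) with its handle at (172,190). The carousel is at (309,180) with an empty front mould at (309,198), three bars at (282,174), (337,177) and (310,147), and the pointer at (306,223). The bottles are at (90,195) and (97,223), the bowl is at (406,205), and the purple decoy is at (323,271). I'll zoom in to get accurate points.

```bash
python3 - <<'E'
import cv2
a=cv2.imread('pics/top0.png')[90:240,120:380];cv2.imwrite('pics/z1.png',cv2.resize(a,None,fx=3,fy=3,interpolation=cv2.INTER_CUBIC))
E
```

```text
(no output)
```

View pics/z1.png

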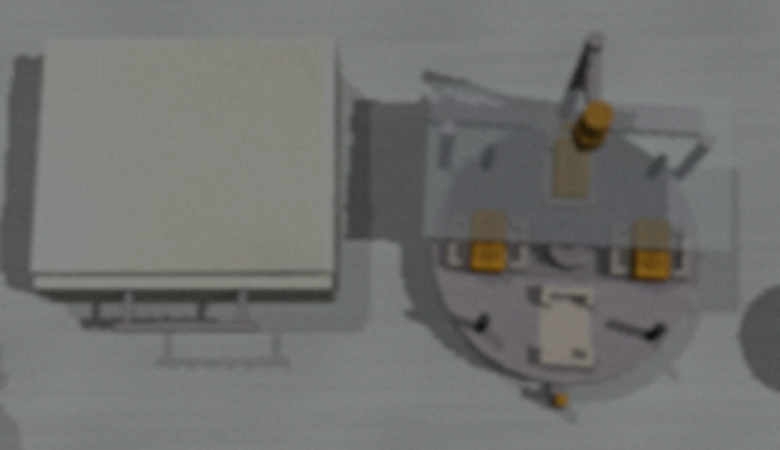

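```bash
cat >> h.py <<'E'
import json
E
python3 - <<'E'
from h import *
a=camera('top');b=camera('scene')
def t(n,u,v,z):
    p=onz(a,120+u/3-.33,90+v/3-.33,z);print(n,np.round(p,4),'scene px',np.round(pix(b,p),1))
for n,u,v,z in [('handleL',107,328,.0735),('handleR',257,326,.0735),('utopFL',32,272,.088),('utopFR',335,270,.088),('utopBL',45,38,.088),('utopBR',335,38,.088),('ptr',560,400,.04),('barL',489,240,.073),('barR',652,248,.073),('barB',570,168,.073),('fmould',567,327,.061),('pinL',482,322,.09),('pinR',656,331,.09),('gFL',427,239,.106),('gFR',667,250,.106),('discL',433,262,.045),('discR',700,262,.045),('discF',566,382,.045)]:t(n,u,v,z)
i=cv2.resize(b['img'][140:270,130:330,::-1],None,fx=4,fy=4,interpolation=cv2.INTER_CUBIC);cv2.imwrite('pics/z2.png',i)
E
```

```text
handleL [0.5488 0.2634 0.0735] scene px [310.1 264. ]
handleR [0.548  0.1194 0.0735] scene px [279.9 228.8]
utopFL [0.602  0.3329 0.088 ] scene px [311.8 290.7]
utopFR [0.5984 0.0433 0.088 ] scene px [251.8 216.7]
utopBL [0.8416 0.331  0.088 ] scene px [235.9 341.8]
utopBR [0.8359 0.0412 0.088 ] scene px [181.9 255.4]
ptr [ 0.4747 -0.1734  0.04  ] scene px [246.2 166.4]
barL [ 0.6289 -0.1065  0.073 ] scene px [217.8 192.4]
barR [ 0.6178 -0.2649  0.073 ] scene px [196.5 161.2]
barB [ 0.7007 -0.1892  0.073 ] scene px [185.7 185.8]
fmould [ 0.5434 -0.1803  0.061 ] scene px [228.3 169.5]
pinL [ 0.5449 -0.0952  0.09  ] scene px [241.4 179.9]
pinR [ 0.5331 -0.2589  0.09  ] scene px [218.2 148.6]
gFL [ 0.6225 -0.0447  0.106 ] scene px [229.2 197.8]
gFR [ 0.6075 -0.2703  0.106 ] scene px [197.3 152.3]
discL [ 0.6145 -0.0525  0.045 ] scene px [231.  206.6]
discR [ 0.6094 -0.3192  0.045 ] scene px [192.  156.3]
discF [ 0.4917 -0.1793  0.045 ] scene px [241.2 166.4]
```

View pics/z2.png

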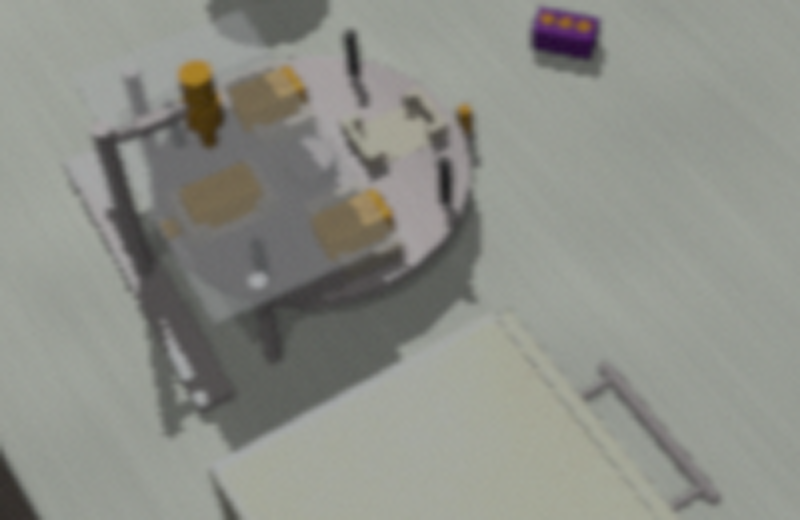

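Both views agree: the pointer, pins and bars reproject to within 1 px. The carousel axis is at about (0.6225, -0.1845) with a yaw of about -0.071. The handle is at (0.548, 0.191) and the unit's yaw is about -0.01. Only three bars are present, and the front mould is empty. I'll hook the handle from behind with shut fingers.

play_rows:
  plan: [0,0,3,0,0,0,6,0,30.7,-43.1,6,0.386,30.7,-43.1,6,0.386,30.7,-43.1,6,0.386,30.7,-43.1,6,0.386,30.7,-43.1,6,0.386,30.7,-43.1,6,0.386,30.7,-43.1,6,0.386,30.7,-43.1,6,0.386,30.7,-43.1,6,0.386,30.7,-43.1,6,0.386,30.7,-43.1,6,0.386,30.7,-43.1,6,0.386,30.7,-43.1,6,0.386,30.7,-43.1,6,0.386,30.7,-43.1,6,0.386,30.7,-43.1,-4,0.386,30.7,-43.1,-6,0.386,30.7,-43.1,-6,0.386]
  grip: 0

```text
t: 1.87
eef_pos: [0.5668, 0.1929, 0.1438]
tcp_rot: [[-1.0, 0.009, 0.0], [0.009, 1.0, 0.001], [-0.0, 0.001, -1.0]]
wrist_force: [0.8, 0.7, -1.4]
width: 0.0004
grip_force: 0.0
```

play_rows:
  plan: [0,0,-2,0,0,0,-4,0,0,0,-5.5,0,0,0,-6.5,0,0,0,-7.5,0,0,0,-8.5,0,0,0,-9,0,0,0,-9,0]

```text
t: 2.53
eef_pos: [0.5674, 0.1916, 0.0547]
tcp_rot: [[-1.0, 0.011, -0.001], [0.011, 1.0, -0.0], [0.001, -0.0, -1.0]]
wrist_force: [0.5, 0.6, 0.1]
width: 0.0003
grip_force: 0.0
```

play_rows:
  plan: [-0.5,0,0,0,-1,0,0,0,-2,0,0,0,-3,0,0,0,-4.5,0,0,0,-6,0,0,0,-7.5,0,0,0,-9,0,0,0,-10.5,0,0,0,-12,0,0,0,-13.5,0,0,0,-14.7,0,0,0,-15.5,0,0,0,-16,0,0,0,-16.4,0,0,0,-16.7,0,0,0,-16.7,0,0,0,-16.7,0,0,0]

```text
t: 4.03
eef_pos: [0.4027, 0.1917, 0.0558]
tcp_rot: [[-1.0, 0.012, 0.003], [0.012, 1.0, 0.001], [-0.003, 0.001, -1.0]]
wrist_force: [9.0, 0.3, -3.5]
width: 0.0005
grip_force: 4.6
```

play_rows:
  plan: [0.6,0,0,0,0.6,0,0,0,0.6,0,3,0,0.6,0,6,0,0.6,0,9.5,0,0.6,0,9.5,0]

```text
t: 4.53
eef_pos: [0.409, 0.1925, 0.1554]
tcp_rot: [[-1.0, 0.012, 0.005], [0.012, 1.0, 0.004], [-0.005, 0.004, -1.0]]
wrist_force: [1.0, 1.2, 1.5]
width: 0.0006
grip_force: 0.0
```

```bash
python3 - <<'E'
from h import *
a=camera('top');save(a,'top1.png')
i=cv2.resize(a['img'][90:270,120:380,::-1],None,fx=3,fy=3,interpolation=cv2.INTER_CUBIC);cv2.imwrite('pics/z3.png',i)
E
```

```text
(no output)
```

View pics/z3.png

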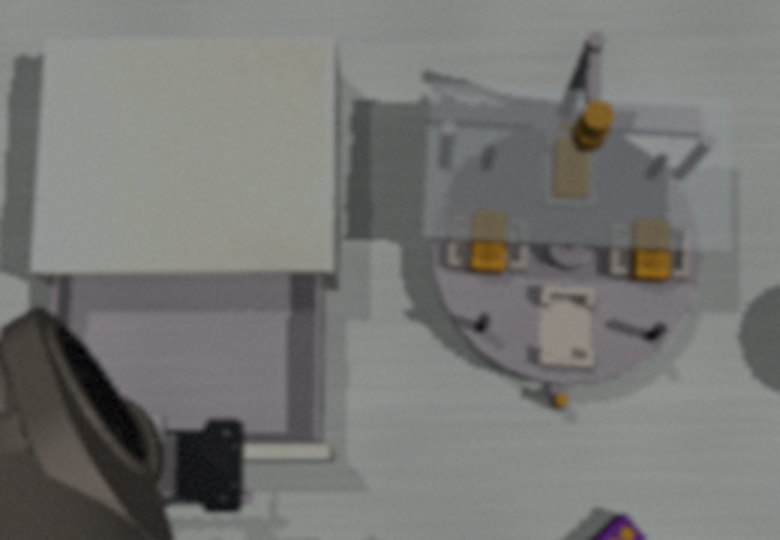

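The drawer is about 160 mm open. The side bars appear to lie across their moulds, through the side slots. I'll compute the pin arc table and move above the left pin.

```bash
python3 - <<'E'
import numpy as np
y=-.071;R=np.array([[np.cos(y),-np.sin(y)],[np.sin(y),np.cos(y)]])
for s,a0 in((1,135),(-1,225)):
    f=lambda a:R@[11.8*np.cos(np.radians(a)),11.8*np.sin(np.radians(a))]
    print(f(a0)+[62.25,-18.4]);print([ (np.round(f(a0+s*k*5)-f(a0),1)).tolist() for k in range(1,19)])
E
```

```text
[54.51907831 -9.48524539]
[[-0.7, -0.7], [-1.4, -1.5], [-2.0, -2.3], [-2.6, -3.2], [-3.0, -4.1], [-3.4, -5.1], [-3.7, -6.0], [-3.9, -7.1], [-4.0, -8.1], [-4.1, -9.1], [-4.0, -10.1], [-3.9, -11.2], [-3.6, -12.2], [-3.3, -13.1], [-2.9, -14.1], [-2.4, -15.0], [-1.8, -15.8], [-1.2, -16.6]]
[ 53.33524539 -26.13092169]
[[-0.6, 0.8], [-1.2, 1.7], [-1.7, 2.6], [-2.1, 3.5], [-2.4, 4.5], [-2.7, 5.5], [-2.8, 6.5], [-2.9, 7.5], [-2.9, 8.6], [-2.7, 9.6], [-2.5, 10.6], [-2.2, 11.6], [-1.9, 12.5], [-1.4, 13.5], [-0.9, 14.3], [-0.2, 15.2], [0.4, 15.9], [1.2, 16.6]]
```

play_rows:
  plan: [4,-4,1,-0.06,13.6,-28.8,1,-0.06,13.6,-28.8,1,-0.06,13.6,-28.8,1,-0.06,13.6,-28.8,1,-0.06,13.6,-28.8,1,-0.06,13.6,-28.8,1,-0.06,13.6,-28.8,1,-0.06,13.6,-28.8,1,-0.06,13.6,-28.8,1,-0.06,13.6,-28.8,1,-0.06,13.6,-28.8,1,-0.06,13.6,-28.8,1,-0.06]
  grip: 3.0

```text
t: 5.67
eef_pos: [0.5425, -0.0952, 0.1602]
tcp_rot: [[-0.998, 0.069, -0.001], [0.069, 0.998, 0.0], [0.001, 0.0, -1.0]]
wrist_force: [0.5, -0.3, -0.4]
width: 0.0303
grip_force: 0.0
```

play_rows:
  plan: [0.2,0,-2,0,0.2,0,-4,0,0.2,0,-6,0,0.2,0,-8,0,0.2,0,-9,0,0.2,0,-10,0,0.2,0,-10,0]

```text
t: 6.25
eef_pos: [0.5442, -0.0959, 0.0592]
tcp_rot: [[-0.998, 0.07, -0.002], [0.07, 0.998, 0.0], [0.002, -0.0, -1.0]]
wrist_force: [-0.5, 0.1, -0.8]
width: 0.0299
grip_force: 0.0
```

play_rows:
  plan: [0,0,0,0,0,0,0,0,0,0,0,0,0,0,0,0,0,0,0,0,0,0,0,0]
  grip: 0.5
  squeeze: 10

```text
t: 6.75
eef_pos: [0.5453, -0.0954, 0.0613]
tcp_rot: [[-0.998, 0.07, 0.001], [0.07, 0.998, 0.001], [-0.001, 0.001, -1.0]]
wrist_force: [-1.6, 6.5, 3.5]
width: 0.0117
grip_force: 10.0
```

Pin gripped (11.7 mm wide). I'll turn the disc one position anticlockwise.

play_rows:
  plan: [-0.7,-0.7,0,0,-1.4,-1.5,0,0,-2.0,-2.3,0,0,-2.6,-3.2,0,0,-3.0,-4.1,0,0,-3.4,-5.1,0,0,-3.7,-6.0,0,0,-3.9,-7.1,0,0,-4.0,-8.1,0,0,-4.1,-9.1,0,0,-4.0,-10.1,0,0,-3.9,-11.2,0,0,-3.6,-12.2,0,0,-3.3,-13.1,0,0,-2.9,-14.1,0,0,-2.4,-15.0,0,0,-1.8,-15.8,0,0,-1.2,-16.6,0,0,-1.2,-16.6,0,0,-1.2,-16.6,0,0]

```text
t: 8.42
eef_pos: [0.5338, -0.2637, 0.0609]
tcp_rot: [[-0.997, 0.072, 0.001], [0.072, 0.997, -0.001], [-0.001, -0.001, -1.0]]
wrist_force: [-0.2, 0.3, 8.5]
width: 0.0112
grip_force: 10.0
```

play_rows:
  plan: [0,0,0,0,0,0,0,0,0,0,0,0,0,0,3,0,0,0,6,0,0,0,10,0,-12,0,12,0,-12,0,12,0,-12,0,12,0,-12,0,12,0]
  grip: 3.0

```text
t: 9.25
eef_pos: [0.4067, -0.2632, 0.1812]
tcp_rot: [[-0.997, 0.075, -0.0], [0.075, 0.997, 0.002], [0.0, 0.002, -1.0]]
wrist_force: [0.9, -1.4, 1.0]
width: 0.0299
grip_force: 0.0
```

```bash
python3 - <<'E'
from h import *
a=camera('top');save(a,'top2.png')
i=cv2.resize(a['img'][120:260,180:380,::-1],None,fx=4,fy=4,interpolation=cv2.INTER_CUBIC);cv2.imwrite('pics/z4.png',i)
E
```

```text
(no output)
```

View pics/z4.png

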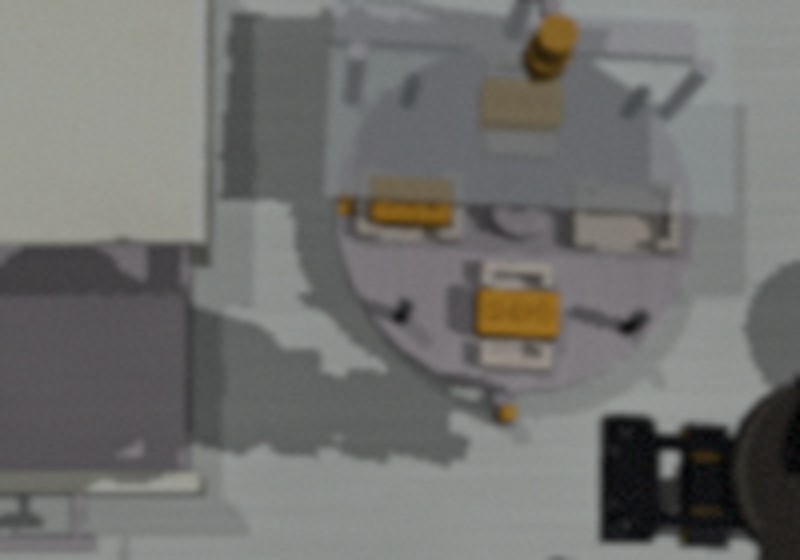

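The front bar lies crosswise through the mould's side slots, centred at (518,312), and the lug has moved to the left at (343,208). I'll triangulate its centre and height.

```bash
cat >> h.py <<'E'
def tri(a,pa,b,pb):
    o1,d1=ray(a,*pa);o2,d2=ray(b,*pb);s=np.linalg.lstsq(np.c_[d1,-d2],o2-o1,rcond=None)[0]
    p,q=o1+d1*s[0],o2+d2*s[1];return (p+q)/2,np.linalg.norm(p-q)
def blobs(c,amin=30,p=None,r=60):
    h=cv2.cvtColor(c['img'],cv2.COLOR_RGB2HSV);m=cv2.inRange(h,(12,150,90),(28,255,255))
    out=[]
    for k in cv2.findContours(m,cv2.RETR_EXTERNAL,cv2.CHAIN_APPROX_NONE)[0]:
        M=cv2.moments(k)
        if M['m00']<amin:continue
        u=(M['m10']/M['m00'],M['m01']/M['m00'])
        if p is None or np.hypot(u[0]-p[0],u[1]-p[1])<r: out.append((u,M['m00'],cv2.minAreaRect(k)))
    return out
E
python3 - <<'E'
from h import *
a=camera('top');b=camera('scene')
A=blobs(a,20,pix(a,(.545,-.18,.07)),40);B=blobs(b,20,pix(b,(.545,-.18,.07)),40)
for x in A:print('top',x, onz(a,*x[0],.073))
for x in B:print('sc',x,onz(b,*x[0],.069))
i=cv2.resize(b['img'][140:220,170:270,::-1],None,fx=6,fy=6,interpolation=cv2.INTER_CUBIC);cv2.imwrite('pics/z5.png',i)
E
```

```text
top ((308.56376429199645, 198.0404573438874), 189.5, ((308.5, 198.5), (11.0, 19.0), 90.0)) [ 0.54325972 -0.17797492  0.073     ]
top ((282.21234567901234, 172.6641975308642), 67.5, ((282.0228271484375, 172.68019104003906), (18.239242553710938, 4.631058216094971), 4.085616588592529)) [ 0.61992713 -0.10480881  0.073     ]
sc ((227.97172619047618, 169.36160714285714), 112.0, ((227.9000244140625, 169.3000030517578), (13.86362075805664, 10.28591251373291), 63.43495178222656)) [ 0.54732977 -0.17507531  0.069     ]
```

View pics/z5.png

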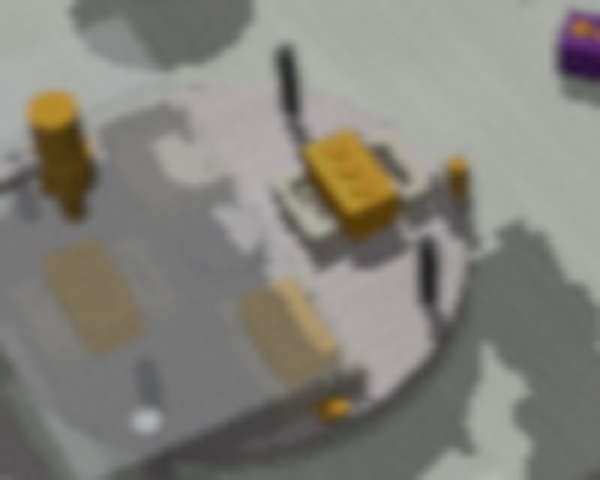

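play_rows:
  plan: [3.5,2,0,0,7,4,0,0,10.5,6.5,0,0,13.7,8.5,0,0,13.7,8.5,0,0,13.7,8.5,-2.5,0,13.7,8.5,-5,0,13.7,8.5,-7.5,0,13.7,8.5,-9.5,0,13.7,8.5,-11,0,13.7,8.5,-12,0,13.7,8.5,-13,0,13.7,8.5,-13,0]
  grip: 8.0

```text
t: 10.48
eef_pos: [0.5494, -0.1771, 0.0485]
tcp_rot: [[-0.998, 0.07, -0.002], [0.07, 0.998, 0.0], [0.002, -0.0, -1.0]]
wrist_force: [-1.4, -0.1, -0.3]
width: 0.0799
grip_force: 0.0
```

play_rows:
  plan: [0,0,0,0,0,0,0,0,0,0,0,0,0,0,0,0,0,0,0,0,0,0,0,0,0,0,0,0,0,0,0,0]
  grip: 4.5
  squeeze: 20

```text
t: 11.15
eef_pos: [0.5505, -0.1776, 0.0513]
tcp_rot: [[-0.997, 0.071, 0.001], [0.071, 0.997, -0.0], [-0.001, -0.0, -1.0]]
wrist_force: [-1.0, 0.5, 7.0]
width: 0.0598
grip_force: 20.0
```

play_rows:
  plan: [0,0,1,0,0,0,3,0,0,0,6,0,0,0,9,0,-0.5,3,9,0,-0.5,6,9,0.06,-0.5,9,9,0.06,-0.5,12,9,0.06,-0.5,15,9,0.06,-0.5,18,9,0.06,-0.5,21,9,0.06,-0.5,24,9,0.06,-0.5,27,9,0.06,-0.5,29,9,0.06,-0.5,30.8,9,0.06,-0.5,30.8,9,0.06]
  squeeze: 30

```text
t: 12.48
eef_pos: [0.5446, 0.1347, 0.1411]
tcp_rot: [[-1.0, 0.006, 0.0], [0.006, 1.0, 0.001], [-0.0, 0.001, -1.0]]
wrist_force: [-0.4, 0.8, -0.5]
width: 0.0597
grip_force: 30.0
```

play_rows:
  plan: [0,0,-2.5,0,0,0,-5,0,0,0,-7.5,0,0,0,-9,0,0,0,-10,0,0,0,-11,0,0,0,-11.4,0,0,0,-11.4,0,0,0,-11.4,0]

```text
t: 13.23
eef_pos: [0.5453, 0.1305, 0.0271]
tcp_rot: [[-1.0, 0.011, 0.001], [0.011, 1.0, 0.0], [-0.001, 0.0, -1.0]]
wrist_force: [0.6, 0.7, -1.4]
width: 0.06
grip_force: 30.0
```

play_rows:
  plan: [0,0,0,0,0,0,0,0,0,0,0,0,0,0,0,0,0,0,2.5,0,0,0,6,0,0,0,10,0,0,0,13,0,0,0,13,0]
  grip: 7.2

```text
t: 13.98
eef_pos: [0.5477, 0.1312, 0.1625]
tcp_rot: [[-1.0, 0.011, 0.007], [0.011, 1.0, 0.003], [-0.007, 0.003, -1.0]]
wrist_force: [0.7, 0.1, -0.5]
width: 0.0718
grip_force: 0.0
```

play_rows:
  plan: [0,-3,0,0,0,-6.5,0,0,0,-10,0,-0.06,0,-14,0,-0.06,0,-17,0,-0.06,0,-20,0,-0.06,0,-22.6,0,-0.06,0,-22.6,0,-0.06,0,-22.6,-2.5,-0.06,0,-22.6,-5,-0.06,0,-22.6,-7.5,-0.06,0,-22.6,-9,-0.06,0,-22.6,-10,-0.06,0,-22.6,-10,-0.06]
  grip: 3.0

```text
t: 15.15
eef_pos: [0.5438, -0.0951, 0.0548]
tcp_rot: [[-0.998, 0.071, -0.003], [0.071, 0.998, -0.0], [0.003, -0.0, -1.0]]
wrist_force: [-1.1, -0.7, -0.0]
width: 0.0299
grip_force: 0.0
```

play_rows:
  plan: [0,0,0,0,0,0,0,0,0,0,0,0,0,0,0,0,0,0,0,0,0,0,0,0]
  grip: 0.5
  squeeze: 10

```text
t: 15.65
eef_pos: [0.5456, -0.0951, 0.0575]
tcp_rot: [[-0.998, 0.07, 0.002], [0.07, 0.998, 0.001], [-0.002, 0.001, -1.0]]
wrist_force: [-1.3, 2.7, 8.2]
width: 0.0119
grip_force: 10.0
```

play_rows:
  plan: [-0.7,-0.7,0,0,-1.4,-1.5,0,0,-2.0,-2.3,0,0,-2.6,-3.2,0,0,-3.0,-4.1,0,0,-3.4,-5.1,0,0,-3.7,-6.0,0,0,-3.9,-7.1,0,0,-4.0,-8.1,0,0,-4.1,-9.1,0,0,-4.0,-10.1,0,0,-3.9,-11.2,0,0,-3.6,-12.2,0,0,-3.3,-13.1,0,0,-2.9,-14.1,0,0,-2.4,-15.0,0,0,-1.8,-15.8,0,0,-1.2,-16.6,0,0,-1.2,-16.6,0,0,-1.2,-16.6,0,0]

```text
t: 17.32
eef_pos: [0.5333, -0.2623, 0.0565]
tcp_rot: [[-0.997, 0.071, 0.0], [0.071, 0.997, -0.001], [-0.0, -0.001, -1.0]]
wrist_force: [-1.3, -2.2, 3.7]
width: 0.0118
grip_force: 10.0
```

play_rows:
  plan: [0,0,0,0,0,0,0,0,0,0,0,0,0,0,3,0,0,0,6,0,0,0,10,0,-12,0,12,0,-12,0,12,0,-12,0,12,0,-12,0,12,0]
  grip: 3.0

```text
t: 18.15
eef_pos: [0.4069, -0.2618, 0.1774]
tcp_rot: [[-0.997, 0.075, 0.0], [0.075, 0.997, 0.002], [-0.0, 0.002, -1.0]]
wrist_force: [1.3, -2.1, -0.3]
width: 0.0299
grip_force: 0.0
```

```bash
python3 - <<'E'
from h import *
a=camera('top');save(a,'top3.png')
for p,z in(((.545,-.18,.073),.073),((.54,.13,.045),.045)):
  for x in blobs(a,20,pix(a,p),35):print(np.round(x[0],1),x[1],x[2][1:], np.round(onz(a,*x[0],z),4))
i=cv2.resize(a['img'][100:270,120:380,::-1],None,fx=3,fy=3,interpolation=cv2.INTER_CUBIC);cv2.imwrite('pics/z6.png',i)
E
```

```text
[309.  198.1] 181.0 ((19.0, 11.0), 90.0) [ 0.5431 -0.1791  0.073 ]
[203.6 203. ] 140.5 ((9.47585678100586, 17.5980224609375), 85.91438293457031) [0.5392 0.1281 0.045 ]
```

View pics/z6.png

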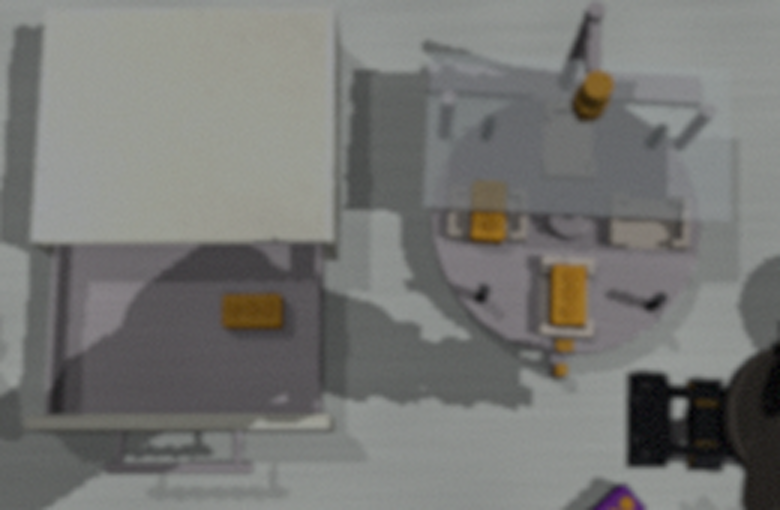

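Bar A lies on the drawer floor, the next bar is radial at the front (0.543,-0.179), and the lug is at the pointer. I'll grasp this one across its width.

play_rows:
  plan: [3.5,2,0,0,7,4,0,0,10.5,6.5,0,0,13.0,8.3,0,0,13.0,8.3,0,0,13.0,8.3,-2.5,0,13.0,8.3,-5,0,13.0,8.3,-7.5,0,13.0,8.3,-9.5,0,13.0,8.3,-11,0,13.0,8.3,-12,0,13.0,8.3,-12.7,0,13.0,8.3,-12.7,0]
  grip: 5.6

```text
t: 19.28
eef_pos: [0.5426, -0.1782, 0.0483]
tcp_rot: [[-0.998, 0.07, -0.002], [0.07, 0.998, 0.0], [0.002, 0.0, -1.0]]
wrist_force: [-0.1, -0.2, -0.0]
width: 0.0557
grip_force: 0.0
```

play_rows:
  plan: [0,0,0,0,0,0,0,0,0,0,0,0,0,0,0,0,0,0,0,0,0,0,0,0,0,0,0,0,0,0,0,0]
  grip: 2.0
  squeeze: 25

```text
t: 19.95
eef_pos: [0.5434, -0.1785, 0.0502]
tcp_rot: [[-0.997, 0.071, 0.001], [0.071, 0.997, -0.0], [-0.001, 0.0, -1.0]]
wrist_force: [-0.1, 1.1, 6.4]
width: 0.0336
grip_force: 25.0
```

play_rows:
  plan: [0,0,1,0,0,0,3,0,0,0,6,0,0,0,9,0,-0.5,3,9,0,-1,6,9,0.06,-2,9,9,0.06,-3,12,9,0.06,-4,15,9,0.06,-5,18,9,0.06,-6,21.5,9,0.06,-6.8,25,9,0.06,-6.8,28.5,9,0.06,-6.8,32,9,0.06,-6.8,35,9,0.06,-6.8,36.9,9,0.06,-6.8,36.9,9,0.06,-6.8,36.9,7,0.06]

```text
t: 21.45
eef_pos: [0.4765, 0.1924, 0.1224]
tcp_rot: [[-1.0, 0.009, 0.004], [0.009, 1.0, 0.003], [-0.004, 0.003, -1.0]]
wrist_force: [1.5, 0.1, -0.1]
width: 0.034
grip_force: 25.0
```

play_rows:
  plan: [0,0,-2,0,0,0,-4,0,0,0,-6,0,0,0,-7.5,0,0,0,-8.5,0,0,0,-9.2,0,0,0,-9.4,0,0,0,-9.4,0]

```text
t: 22.12
eef_pos: [0.475, 0.1903, 0.0256]
tcp_rot: [[-1.0, 0.011, -0.0], [0.011, 1.0, -0.0], [0.0, -0.0, -1.0]]
wrist_force: [-0.6, -0.1, -0.1]
width: 0.0336
grip_force: 25.0
```

play_rows:
  plan: [0,0,0,0,0,0,0,0,0,0,0,0,0,0,0,0,0,0,2.5,0,0,0,6,0,0,0,10,0,0,0,13,0,0,0,13,0]
  grip: 4.6

```text
t: 22.87
eef_pos: [0.4775, 0.1917, 0.1614]
tcp_rot: [[-1.0, 0.011, 0.007], [0.011, 1.0, 0.005], [-0.007, 0.005, -1.0]]
wrist_force: [0.8, 0.6, -0.0]
width: 0.0462
grip_force: 0.0
```

play_rows:
  plan: [1,-3,0,0,2,-6.5,0,0,3,-10,0,-0.06,4,-14,0,-0.06,5,-18,0,-0.06,6,-21.5,0,-0.06,7,-25,0,-0.06,7,-28.5,0,-0.06,7,-28.5,0,-0.06,7,-28.5,-2.5,-0.06,7,-28.5,-5,-0.06,7,-28.5,-7.5,-0.06,7,-28.5,-9,-0.06,7,-28.5,-9.8,-0.06,7,-28.5,-9.8,-0.06]
  grip: 3.0

```text
t: 24.12
eef_pos: [0.5439, -0.0944, 0.0562]
tcp_rot: [[-0.997, 0.071, -0.002], [0.071, 0.997, -0.0], [0.002, -0.0, -1.0]]
wrist_force: [-0.6, -0.4, 0.6]
width: 0.0302
grip_force: 0.0
```

play_rows:
  plan: [0,0,0,0,0,0,0,0,0,0,0,0,0,0,0,0,0,0,0,0,0,0,0,0]
  grip: 0.5
  squeeze: 10

```text
t: 24.62
eef_pos: [0.5457, -0.0947, 0.0585]
tcp_rot: [[-0.997, 0.071, 0.002], [0.071, 0.997, -0.0], [-0.002, 0.0, -1.0]]
wrist_force: [-1.3, -1.3, 7.9]
width: 0.0115
grip_force: 10.0
```

play_rows:
  plan: [-0.7,-0.7,0,0,-1.4,-1.5,0,0,-2.0,-2.3,0,0,-2.6,-3.2,0,0,-3.0,-4.1,0,0,-3.4,-5.1,0,0,-3.7,-6.0,0,0,-3.9,-7.1,0,0,-4.0,-8.1,0,0,-4.1,-9.1,0,0,-4.0,-10.1,0,0,-3.9,-11.2,0,0,-3.6,-12.2,0,0,-3.3,-13.1,0,0,-2.9,-14.1,0,0,-2.4,-15.0,0,0,-1.8,-15.8,0,0,-1.2,-16.6,0,0,-1.2,-16.6,0,0,-1.2,-16.6,0,0]

```text
t: 26.28
eef_pos: [0.5335, -0.2616, 0.0578]
tcp_rot: [[-0.997, 0.072, 0.001], [0.072, 0.997, -0.001], [-0.001, -0.001, -1.0]]
wrist_force: [-0.8, -0.5, 7.5]
width: 0.0119
grip_force: 10.0
```

play_rows:
  plan: [0,0,0,0,0,0,0,0,0,0,0,0,0,0,3,0,0,0,6,0,0,0,10,0,-12,0,12,0,-12,0,12,0,-12,0,12,0,-12,0,12,0]
  grip: 3.0

```text
t: 27.12
eef_pos: [0.4068, -0.2611, 0.1783]
tcp_rot: [[-0.997, 0.075, -0.0], [0.075, 0.997, 0.001], [0.0, 0.001, -1.0]]
wrist_force: [0.5, -1.9, 0.4]
width: 0.0297
grip_force: 0.0
```

```bash
python3 - <<'E'
from h import *
a=camera('top');save(a,'top4.png')
for p,z in(((.545,-.18,.073),.073),((.51,.16,.045),.045)):
  for x in blobs(a,20,pix(a,p),35):print(np.round(x[0],1),x[1],x[2][1:], np.round(onz(a,*x[0],z),4))
i=cv2.resize(a['img'][100:270,120:380,::-1],None,fx=3,fy=3,interpolation=cv2.INTER_CUBIC);cv2.imwrite('pics/z7.png',i)
E
```

```text
[308.6 198. ] 187.5 ((10.0, 19.0), 90.0) [ 0.5433 -0.178   0.073 ]
[182.7 225.1] 153.5 ((9.543877601623535, 18.463973999023438), 3.5763344764709473) [0.4749 0.1886 0.045 ]
[203.6 202.9] 141.5 ((9.231986999511719, 17.528301239013672), 86.42366790771484) [0.5393 0.1281 0.045 ]
```

View pics/z7.png

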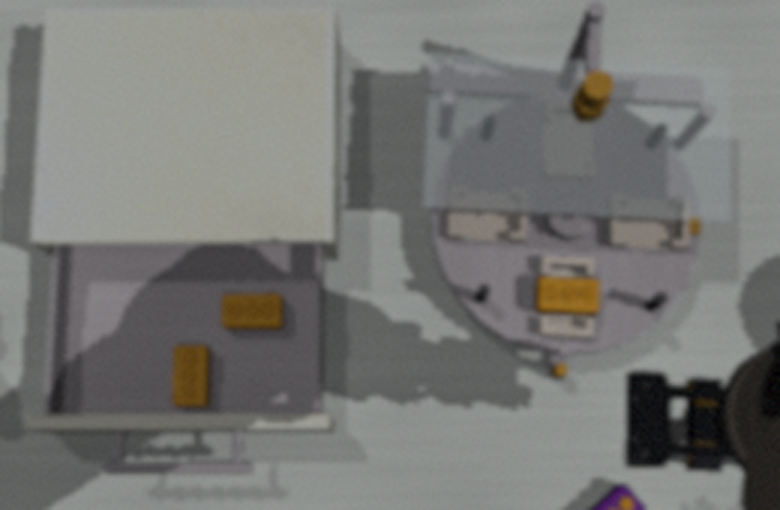

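The last bar is crosswise at the front, and the two others lie flat in the drawer.

play_rows:
  plan: [3.5,2,0,0,7,4,0,0,10.5,6.5,0,0,13.0,8.3,0,0,13.0,8.3,0,0,13.0,8.3,-2.5,0,13.0,8.3,-5,0,13.0,8.3,-7.5,0,13.0,8.3,-9.5,0,13.0,8.3,-11,0,13.0,8.3,-12,0,13.0,8.3,-12.8,0,13.0,8.3,-12.8,0]
  grip: 8.0

```text
t: 28.25
eef_pos: [0.5425, -0.1772, 0.0481]
tcp_rot: [[-0.998, 0.07, -0.002], [0.07, 0.998, 0.0], [0.002, 0.0, -1.0]]
wrist_force: [0.3, 0.1, 0.0]
width: 0.0805
grip_force: 0.0
```

play_rows:
  plan: [0,0,0,0,0,0,0,0,0,0,0,0,0,0,0,0,0,0,0,0,0,0,0,0,0,0,0,0,0,0,0,0]
  grip: 4.5
  squeeze: 30

```text
t: 28.92
eef_pos: [0.5434, -0.1775, 0.0503]
tcp_rot: [[-0.997, 0.071, 0.001], [0.071, 0.997, -0.0], [-0.001, 0.0, -1.0]]
wrist_force: [-0.8, 0.7, 7.6]
width: 0.0597
grip_force: 30.0
```

play_rows:
  plan: [0,0,1,0,0,0,3,0,0,0,6,0,0,0,9,0,0,3,9,0,0,6,9,0.06,0,9,9,0.06,0,12,9,0.06,0,16,9,0.06,0,20,9,0.06,0,24,9,0.06,0,28,9,0.06,0,32,9,0.06,0,36,9,0.06,0,39.5,9,0.06,0,42.7,9,0.06,0,42.7,9,0.06,0,42.7,7,0.06]

```text
t: 30.42
eef_pos: [0.5442, 0.2527, 0.1227]
tcp_rot: [[-1.0, 0.007, 0.004], [0.007, 1.0, 0.003], [-0.004, 0.003, -1.0]]
wrist_force: [1.2, -1.0, -0.5]
width: 0.0598
grip_force: 30.0
```

play_rows:
  plan: [0,0,-2,0,0,0,-4,0,0,0,-6,0,0,0,-7.5,0,0,0,-8.5,0,0,0,-9.2,0,0,0,-9.4,0,0,0,-9.4,0]

```text
t: 31.08
eef_pos: [0.543, 0.2495, 0.0257]
tcp_rot: [[-1.0, 0.011, 0.0], [0.011, 1.0, -0.0], [-0.0, -0.0, -1.0]]
wrist_force: [0.7, 0.6, -1.1]
width: 0.06
grip_force: 30.0
```

play_rows:
  plan: [0,0,0,0,0,0,0,0,0,0,0,0,0,0,0,0,0,0,2.5,0,0,0,6,0,0,0,10,0,0,0,13,0,0,0,13,0]
  grip: 7.0

```text
t: 31.83
eef_pos: [0.5457, 0.2507, 0.162]
tcp_rot: [[-1.0, 0.011, 0.007], [0.011, 1.0, 0.005], [-0.007, 0.005, -1.0]]
wrist_force: [0.6, 0.1, -0.3]
width: 0.0699
grip_force: 0.0
```

Next I'll turn the carousel back one position, moving the right pin to the left.

play_rows:
  plan: [-0.2,-3,0,0,-1,-51.1,0,-0.06,-1,-51.1,0,-0.06,-1,-51.1,0,-0.06,-1,-51.1,0,-0.06,-1,-51.1,0,-0.06,-1,-51.1,0,-0.06,-1,-51.1,0,-0.06,-1,-51.1,0,-0.06,-1,-51.1,0,-0.06,-1,-51.1,0,-0.06,-1,-51.1,0,-0.06,-1,-51.1,0,-0.06,-1,-51.1,0,-0.06,-1,-51.1,0,-0.06,-1,-51.1,0,-0.06,-1,-51.1,0,-0.06]
  grip: 3.0

```text
t: 33.25
eef_pos: [0.5332, -0.2602, 0.1555]
tcp_rot: [[-0.998, 0.069, 0.0], [0.069, 0.998, 0.0], [0.0, 0.0, -1.0]]
wrist_force: [0.6, -0.1, -0.3]
width: 0.0297
grip_force: 0.0
```

```bash
python3 - <<'E'
from h import *
a=camera('top');s=read_state();print(s['eef_pos'])
for x in blobs(a,20,pix(a,(.52,.19,.045)),45):print(np.round(x[0],1),x[1],x[2][1:], np.round(onz(a,*x[0],.045),4))
E
```

```text
[ 0.53322718 -0.26009702  0.15551529]
[183.1 225. ] 188.5 ((11.0, 20.0), 0.0) [0.4751 0.1874 0.045 ]
[203.8 203.2] 177.5 ((10.0, 19.0), 90.0) [0.5383 0.1274 0.045 ]
[163.5 202.5] 153.0 ((9.0, 17.0), 90.0) [0.5429 0.2467 0.045 ]
```

All three bars are on the drawer floor.

play_rows:
  plan: [0,0,-2,0,0,0,-4,0,0,0,-6,0,0,0,-8,0,0,0,-9,0,0,0,-9.7,0,0,0,-9.7,0]

```text
t: 33.88
eef_pos: [0.5326, -0.2608, 0.0576]
tcp_rot: [[-0.998, 0.07, -0.001], [0.07, 0.998, 0.0], [0.001, 0.0, -1.0]]
wrist_force: [-0.4, 0.4, -0.1]
width: 0.0299
grip_force: 0.0
```

play_rows:
  plan: [0,0,0,0,0,0,0,0,0,0,0,0,0,0,0,0,0,0,0,0,0,0,0,0]
  grip: 0.5
  squeeze: 10

```text
t: 34.38
eef_pos: [0.5336, -0.2616, 0.0594]
tcp_rot: [[-0.997, 0.071, 0.002], [0.071, 0.997, -0.0], [-0.002, -0.0, -1.0]]
wrist_force: [-0.4, 1.2, 7.4]
width: 0.0116
grip_force: 10.0
```

play_rows:
  plan: [-0.6,0.8,0,0,-1.2,1.7,0,0,-1.7,2.6,0,0,-2.1,3.5,0,0,-2.4,4.5,0,0,-2.7,5.5,0,0,-2.8,6.5,0,0,-2.9,7.5,0,0,-2.9,8.6,0,0,-2.7,9.6,0,0,-2.5,10.6,0,0,-2.2,11.6,0,0,-1.9,12.5,0,0,-1.4,13.5,0,0,-0.9,14.3,0,0,-0.2,15.2,0,0,0.4,15.9,0,0,1.2,16.6,0,0,1.2,16.6,0,0,1.2,16.6,0,0]

```text
t: 36.05
eef_pos: [0.5456, -0.0945, 0.0585]
tcp_rot: [[-0.998, 0.069, 0.0], [0.069, 0.998, 0.0], [0.0, 0.0, -1.0]]
wrist_force: [-1.7, 3.0, 7.6]
width: 0.0116
grip_force: 10.0
```

play_rows:
  plan: [0,0,0,0,0,0,0,0,0,0,0,0,0,0,3,0,0,0,6,0,0,0,10,0,-5,3,12,0,-10,6,12,0,-12,8,12,0,-12,8,12,0]
  grip: 3.0

```text
t: 36.88
eef_pos: [0.4216, -0.0141, 0.1785]
tcp_rot: [[-0.998, 0.07, -0.0], [0.07, 0.998, 0.001], [0.001, 0.001, -1.0]]
wrist_force: [0.8, -0.6, 0.4]
width: 0.0297
grip_force: 0.0
```

play_rows:
  plan: [-0.2,3,0,0.06,-0.4,6.5,0,0.06,-0.7,10,0,0.06,-0.9,13.5,0,0.06,-1.1,17,0,0.06,-1.3,19,0,0.06,-1.3,20.6,0,0.06,-1.3,20.6,0,0.06,-1.3,20.6,0,0.06,-1.3,20.6,0,0.06]
  grip: 0

```text
t: 37.72
eef_pos: [0.4119, 0.1896, 0.1783]
tcp_rot: [[-1.0, 0.012, -0.0], [0.012, 1.0, -0.0], [0.0, -0.0, -1.0]]
wrist_force: [-0.5, -0.1, 0.1]
width: 0.0002
grip_force: 0.0
```

```bash
python3 - <<'E'
from h import *
a=camera('top');s=read_state();print(s['eef_pos'])
i=cv2.resize(a['img'][150:290,120:380,::-1],None,fx=3,fy=3,interpolation=cv2.INTER_CUBIC);cv2.imwrite('pics/z8.png',i)
E
```

```text
[0.41192474 0.18946555 0.17839939]
```

View pics/z8.png

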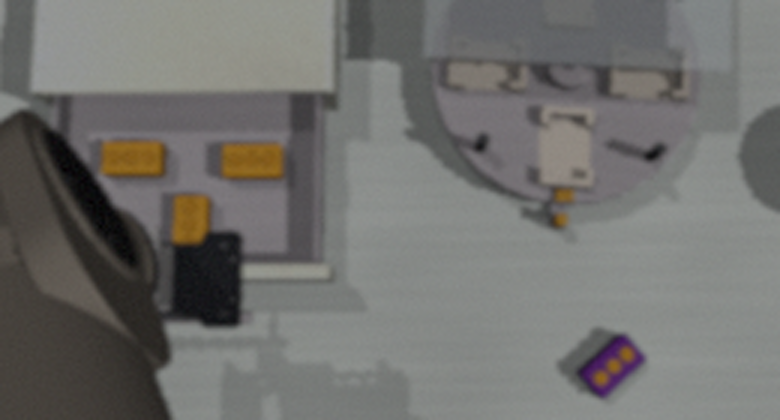

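The carousel is home, with the lug at (563,195) facing the pointer at (558,220). All three bars lie flat in the drawer. I'll lower into the handle gap and push the panel shut gently.

play_rows:
  plan: [-0.3,0,-2,0,-0.3,0,-5,0,-0.3,0,-8,0,-0.3,0,-9.5,0,-0.3,0,-10.5,0,-0.3,0,-11.5,0,-0.3,0,-12.3,0,-0.3,0,-12.3,0]

```text
t: 38.43
eef_pos: [0.4087, 0.1901, 0.0547]
tcp_rot: [[-1.0, 0.011, -0.001], [0.011, 1.0, -0.001], [0.001, -0.001, -1.0]]
wrist_force: [-0.0, -0.2, -0.6]
width: 0.0005
grip_force: 0.0
```

play_rows:
  plan: [0.3,0,0,0,0.6,0,0,0,1.2,0,0,0,2,0,0,0,3,0,0,0,4,0,0,0,5,0,0,0,6,0,0,0,7,0,0,0,8,0,0,0,9,0,0,0,10,0,0,0,11,0,0,0,12,0,0,0,13,0,0,0,14,0,0,0,14.8,0,0,0,15.3,0,0,0,15.6,0,0,0,15.8,0,0,0]

```text
t: 40.1
eef_pos: [0.5672, 0.1906, 0.0554]
tcp_rot: [[-1.0, 0.011, 0.0], [0.011, 1.0, 0.0], [-0.0, 0.0, -1.0]]
wrist_force: [-2.3, -0.9, 1.0]
width: 0.0005
grip_force: 0.8
```

play_rows:
  plan: [0.2,0,0,0,0.4,0,0,0,0.5,0,0,0,0.6,0,0,0,0.7,0,0,0,0.7,0,0,0]

```text
t: 40.6
eef_pos: [0.5741, 0.1906, 0.0555]
tcp_rot: [[-1.0, 0.011, 0.0], [0.011, 1.0, 0.0], [-0.0, 0.0, -1.0]]
wrist_force: [-1.2, 0.2, -0.8]
width: 0.0003
grip_force: 0.2
```

Not yet at the stop, so I'll push a little further, watching the force.

play_rows:
  plan: [0.1,0,0,0,0.2,0,0,0,0.3,0,0,0,0.3,0,0,0]

```text
t: 40.93
eef_pos: [0.5772, 0.1906, 0.0555]
tcp_rot: [[-1.0, 0.011, 0.0], [0.011, 1.0, 0.0], [-0.0, 0.0, -1.0]]
wrist_force: [-1.1, -0.2, 0.4]
width: 0.0007
grip_force: 0.1
```

play_rows:
  plan: [0.1,0,0,0,0.2,0,0,0,0.3,0,0,0,0.3,0,0,0]

```text
t: 41.27
eef_pos: [0.5784, 0.1906, 0.0554]
tcp_rot: [[-1.0, 0.011, -0.003], [0.011, 1.0, -0.0], [0.003, -0.0, -1.0]]
wrist_force: [-11.3, -0.8, 9.3]
width: 0.0002
grip_force: 5.8
```

Force rose to 11 N, so the drawer is at its stop. I'll back off to the middle of the gap, rise and check.

play_rows:
  plan: [-0.6,0,0,0,-1,0,0,0,-1,0,0,0,-1,0,2,0,-1,0,5,0,-1,0,9,0,-1,0,12,0,-5,0,14,0,-9,-3,14,0,-13,-6,14,0,-13,-6,14,0,-13,-6,14,0]

```text
t: 42.27
eef_pos: [0.4473, 0.1281, 0.196]
tcp_rot: [[-1.0, 0.013, 0.0], [0.013, 1.0, 0.001], [-0.0, 0.001, -1.0]]
wrist_force: [1.5, -0.2, 0.5]
width: 0.001
grip_force: 0.0
```

```bash
python3 - <<'E'
from h import *
a=camera('top');s=read_state();print(s['eef_pos'],s['wrist_force'])
i=cv2.resize(a['img'][90:240,120:380,::-1],None,fx=3,fy=3,interpolation=cv2.INTER_CUBIC);cv2.imwrite('pics/z9.png',i)
E
```

```text
[0.44913922 0.1296716  0.19619258] [-0.26619804 -0.10508042  0.55146902]
```

View pics/z9.png

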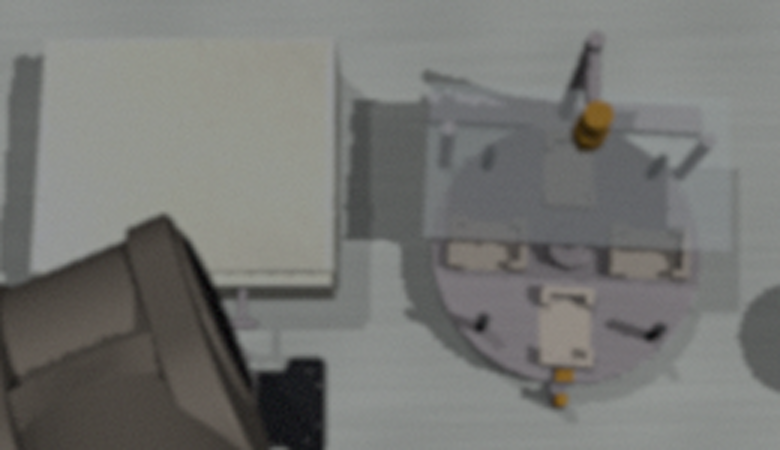

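The drawer front sits where it started (panel edge at row 288), and the lug at (563,377) faces the pointer at (560,400). The tool is clear, so I'll hand in.

```bash
python3 -c "
from bench import sign_off
print(sign_off())"
```

```text
the job is handed in; nothing more can be done
None
```

I put all three wax bars on the drawer floor, shut the drawer, left the carousel at home with its lug facing the pointer, and handed the job in at about 42 s; sign-off gave no verdict.

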